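Dispense a steel ball into a sample tray and hold the tray level over the reader

TASK

Press the dispenser's spring pedal right down to its stop and keep it down for a moment, so that the steel ball rolls out into the round pocket of the sample tray. Then take the tray by its orange fin, lift it with the loose ball in its pocket, carry it without tipping, and finish holding it still and level with the pocket centred over the reader's lens, about 10 cm above the lens. Do not put the tray down or let go at the end, do not touch the ball with the gripper, and leave the timer, small beaker and red pipette bulb where they stand.

Things in the scene. Friction and masses are not known exactly. Their poses are not given: they have to be found in the camera images.
- dispenser: Ball dispenser fixed to the bench: grey base plate 135 x 134 x 8 mm with an open aluminium chute. Origin at bench level, z up. The chute lies at x = +20 mm, slopes 8 degrees down toward the dispenser's -y and ends at y = -70 mm, 20 mm above the bench. Nothing on it is over 105 mm high, pedal pressed or not. The ball waits in the chute behind the red gate blade on the pedal lever.
- pedal (a joint): Angle of the spring pedal, rad: 0 at rest (gate shut), 0.42 pressed down to its stop. The gate lets the ball pass only above about 0.33, and the ball then needs about half a second to roll into the tray. It springs back when let go. It takes about 2 N at the pad to start and 6 N at the stop.
- pedal_pad (a point): Centre of the top of the pedal's dark ribbed rubber pad (48 mm along x, 46 mm along y), on the dispenser's front (-x) side, about 66 mm above the bench at rest. The hinge is parallel to the dispenser's y, 80 mm further along its +x, 45 mm above the bench; at the stop this point is about 35 mm lower and under 3 mm aside.
- tray: Loose sample tray, about 0.2 kg: aluminium plate 54 mm (its x) x 152 mm (its y) x 4 mm, origin at the centre of its underside, z up. White pocket with blue floor at +y, steel counterweight (20 mm high) at -y, orange upright fin in the middle. With the ball it balances under the fin. It stands on the bench with its +y end 2 to 6 mm from the chute's mouth and can be lifted straight up.
- tray_grip (a point): Where to grip the tray: middle of the orange fin, 42 mm above the tray's underside; fingers close along the tray's x. The fin is 10 mm thick (x), 36 mm wide (y), its top 63 mm above the underside. A cross plate 46 mm wide, 29 mm high stands at the tray's y = 22 to 25 mm.
- pocket (a point): Centre of the floor of the tray's round pocket (inner diameter 42 mm, rim 9 mm high), 50 mm from the fin's middle along the tray's +y and 4 mm above the tray's underside.
- ball_center (a point): Centre of the loose steel ball, 20 mm diameter, 33 g. In the pocket it lies 10 mm above the pocket's floor.
- lens (a point): Centre of the lens on top of the fixed grey box-shaped optical reader (96 x 96 mm, top 34 mm above the bench), which looks straight up.
- timer: White kitchen-style lab timer, 62 x 62 x 19 mm, loose bystander; origin at the centre of its underside.
- small_beaker: Small glass beaker, 58 mm across, 68 mm high, near the front edge of the bench, loose bystander; origin at the centre of its underside.
- pipette_bulb: Red rubber pipette bulb, 54 mm across, 88 mm high, loose bystander; origin at the centre of its underside.

How it is judged (in metres and radians):
On the way, in this order (a step that is already met when the one before it is completed fails the run):
1. the pedal is pressed down to its stop and kept there for a moment (value of joint pedal above 0.37 rad), for 0.2 s.
2. the tray is lifted clear of the bench in the gripper, upright, with the ball in its pocket (horizontal distance between ball_center and pocket below 0.016 m and z of ball_center in the frame of pocket between 0.005 and 0.016 m and height (world z) of tray above 0.05 m and angle between tray's own z axis and vertical below 0.25 rad and contact force between the fingers and tray above 0.5 N), for 0.2 s.
At the end, for the whole second after the job is handed in: The gripper holds the tray still (under 0.03 m/s and 0.2 rad/s) and level (within 0.12 rad), its pocket centre within 25 mm of the point above the lens and 60 to 140 mm above the lens, with the ball in the pocket, and nothing but the gripper carries the tray (horizontal distance between ball_center and pocket below 0.016 m and z of ball_center in the frame of pocket between 0.005 and 0.016 m and horizontal distance between pocket and lens below 0.025 m and z of pocket in the frame of lens between 0.06 and 0.14 m and angle between tray's own z axis and vertical below 0.12 rad and linear speed of tray below 0.03 m/s and angular speed of tray below 0.2 rad/s and contact force between the fingers and tray above 0.5 N and contact force between tray and reader below 0.1 N and contact force between tray and dispenser below 0.1 N and contact force between tray and pipette_bulb below 0.1 N); the arm keeps its last pose, push and grip.
It fails at once if the tray is tipped by more than about 20 degrees (angle between tray's own z axis and vertical above 0.35 rad).
It fails at once if the gripper touches the ball (contact force between the fingers and ball above 0.3 N).
It fails at once if the tray is lifted and carried without the ball in its pocket (height (world z) of tray above 0.04 m and not (horizontal distance between ball_center and pocket below 0.016 m and z of ball_center in the frame of pocket between 0.005 and 0.016 m)).
It fails at once if the timer, small beaker or red bulb is moved (over 30 mm) (distance of any of timer, small_beaker, pipette_bulb from where it was at the start of the episode above 0.03 m).
It also fails if it takes over 64 s, if anything falls off the work surface, if the arm or the gripper's body presses on something with over 40 N, if the wrist force passes 120 N, or if a joint passes its speed limit or range.

ROBOT

A 7-joint arm with a two-finger parallel gripper is mounted at the origin on a cart in front of the work surface, level with it; the furniture and walls round the work are solid. World frame = base frame: x ahead of the robot, y to its left, z up, the work surface at z = 0. Lengths are in m, angles in degrees, forces in N, time in s.
With the tool pointing down it reaches from about 0.4 to 0.9 m from the base axis. Payload 5.6 kg.
Tool frame: the origin (TCP) lies at the very end of the fingers, on their centre line; the grasp point (between the pads) lies r.pinch_z behind it (r.pinch_z is the distance from the TCP to the grasp point, in m); z points along the fingers, y is the line along which they close (so a half turn about z gives the same grasp; the last joint's range is limited). The gripper opens to 92 mm and grips with 3 to 60 N. Pads are 20 mm wide; open, the fingers measure 128 mm over their backs; the gripper's body (75 mm by 189 mm) begins 69 mm behind the grasp point.
Start: joints at [-70.818, 26.786, -0.665, 91.828, 0.344, 61.387, -3.226], TCP at [0.24, 0.604, 0.182] pointing down, gripper open.
Joint ranges: [-144.91, 144.91], [-17.63, 115.5], [-89.93, 88.59], [15.96, 139.68], [-74.01, 254.01], [8.47, 105.57], [-167.45, 167.45]. Speed limits (degrees/s): [147.25, 147.25, 180, 180, 180, 180, 180].

INTERFACE

Orientations are given as a 3x3 rotation matrix whose columns are the frame's x, y, z axes.
In Python, from workcell import sensors, vision, r gives the robot as it stands.
- The arm moves only by the tool step_arm, never from a script. Its argument "moves" is one flat list of numbers, 7 for each row, row after row: the shift along the tool's x, y, z each as a share of 0.8 m, from -1 to 1, then the turn, a rotation vector about the tool's x, y, z each as a share of 360 degrees, from -1 to 1, then the opening, from 0 (shut) to 1 (fully open). A call has exactly 8 rows; each row is the pose to reach, as a shift and turn from the pose commanded when the call began, along the tool's axes at that moment, turning the shorter way round; what a row does not reach only later rows make up. A row lasts 1/12 s, in which the tool goes at most 41.7 mm and 7.16 degrees, less where a joint would pass 70% of its speed; a pose out of reach is approached as far as the arm can. A call with a number of a shift or a turn outside -1 to 1 is refused whole. A call with a gripper value outside its range is refused whole. The fingers move at their own pace and stop on an object; "squeeze" is the grip in N (left out, the last holds). Time passes only in rows, so rows that repeat a pose let the fingers close, or fill a call up. It gives the time, the measured TCP pose, the force, the opening and the grip force at its end, in the units of the state.
- sensors.sense(): the state, without advancing time (a new reading comes with each control period).
- vision.camera(name): name is "scene" or "side" or "wrist"; returns a dict with "pixels" (480x640x3 uint8, red, green, blue), "range_z" (480x640 float32, m along the optical axis (not along the pixel's ray), 0 where there is no reading), "mtx" (3x3 intrinsics, pixels), "R" (3x3) and "t" (3): a world point X has camera coordinates R X + t; the wrist camera has in their place "mount" (4x4, takes a point from camera to tool coordinates, whose origin is the TCP and whose axes are the flange's). Camera axes: x right, y down, z forward; pixel columns grow to the right and rows downward; lengths in m; the calibration is good to about 2 mm. A picture is of the moment at which its call begins: read the wrist's pose just before it.
- r.job_done(): hands the job in; it is judged then, once.
Trained networks look in the newest picture that a camera, given by its name, has taken for a name from the list of things; names that differ only in an ending like _2 or _b are one class to them, and where a whole thing is asked for, a point or a joint stands for the part that bears it (a point fixed in the world has none). Each returns a list of dicts, best first, with "p" (0 to 1); they miss things now and then, are a little off and sometimes report something else, mostly with a low value. They report only what shows in the picture. A call takes as long as a camera call.
- vision.regions_of(camera, name): "pixels" (480x640 bool, what is visible of it).
- vision.landmark_of(camera, name): "centre" ([x, y, z] in m, in the coordinates of the camera as it stood for that picture, good to about 4 mm: a listed point, or the origin of a listed thing).
The state is a dict: "clock": time; "q": joint angles; "qd": joint speeds; "tau": joint torques, N m; "tcp_pos": TCP position; "orientation": TCP orientation; "force": force on the tool from outside, world axes, zero at the start; "ft_torque": the same for the moment, N m; "gripper_width": finger opening in m; "gripper_force": force on a finger pad.
Only numpy, scipy, OpenCV 4.12 (cv2) and the standard library are available. Lean on these libraries where they do the work, as an engineer would, in place of code of your own. Each camera call takes 0.05 s, during which the arm holds its last target. There are 200 camera calls.

## Working session

There is one attempt and no reset: what is moved stays moved. The work goes in short steps, Python scripts to look and compute and a tool call to move; the robot and the scene stay as the last step left them, time stands still between calls to the robot, and variables do not carry over. Pictures are saved under pics/ and viewed, at most 10 in all, crops included, and the job is handed in when it is done.

Besides the shell and the picture viewer there is one more tool, called as name(argument=value, ...) on one line, values as JSON. step_arm: Moves the arm, as the interface text tells. Its arguments: {"type":"object","properties":{"moves":{"type":"array","items":{"type":"number","minimum":-1,"maximum":1}},"squeeze":{"type":"number"}},"required":["moves"]}

```bash
mkdir -p pics; cat > h.py <<'E'
import numpy as np, cv2
from workcell import sensors, vision, r
def world(cam,p,c,s=None):
    p=np.array(p)
    if cam=='wrist':
        q=c['mount']@np.append(p,1); return np.array(s['orientation'])@q[:3]+np.array(s['tcp_pos'])
    return np.array(c['R']).T@(p-np.array(c['t']))
def look(cam,names,save=None):
    s=sensors.sense(); c=vision.camera(cam)
    if save: cv2.imwrite('pics/'+save,c['pixels'][:,:,::-1])
    for n in names:
        for d in vision.landmark_of(cam,n)[:2]:
            print(cam,n,round(d['p'],2),np.round(world(cam,d['centre'],c,s),4))
    return s,c
def cloud(c):
    K=np.array(c['mtx']);z=c['range_z'];v,u=np.mgrid[:480,:640]
    P=np.stack([(u-K[0,2])/K[0,0]*z,(v-K[1,2])/K[1,1]*z,z],-1)
    return (P-np.array(c['t']))@np.array(c['R'])
E
python3 - <<'E'
from h import *
N=['dispenser','pedal_pad','tray','tray_grip','pocket','ball_center','lens','timer','small_beaker','pipette_bulb']
look('scene',N,'s1.png'); look('side',N,'d1.png')
s=sensors.sense();print(s['clock'],np.round(s['orientation'],3),r.pinch_z)
E
```

```text
scene dispenser 0.77 [0.6115 0.1751 0.0021]
scene pedal_pad 0.84 [0.4825 0.1368 0.0673]
scene tray 0.73 [0.6088 0.1742 0.0013]
scene tray 0.57 [ 0.6341  0.0237 -0.0025]
scene tray_grip 0.67 [0.6295 0.0242 0.0433]
scene tray_grip 0.6 [0.6317 0.0257 0.0021]
scene pocket 0.76 [6.242e-01 7.360e-02 1.000e-04]
scene lens 0.68 [ 0.541  -0.2566  0.0331]
scene timer 0.68 [ 0.4069 -0.0119  0.0005]
scene timer 0.38 [ 0.5408 -0.2586  0.0331]
scene small_beaker 0.76 [ 0.4082 -0.1154  0.0035]
scene pipette_bulb 0.88 [ 0.7048 -0.2687  0.0041]
scene pipette_bulb 0.39 [ 4.074e-01 -9.500e-03 -4.000e-04]
side dispenser 0.64 [6.083e-01 1.735e-01 5.000e-04]
side pedal_pad 0.7 [0.4862 0.1339 0.0663]
side pedal_pad 0.56 [ 0.4131 -0.0138  0.0011]
side tray 0.61 [6.286e-01 2.330e-02 4.000e-04]
side tray_grip 0.87 [0.6261 0.0237 0.0428]
side pocket 0.97 [0.627 0.075 0.005]
side timer 0.65 [ 0.4138 -0.0125  0.0023]
side small_beaker 0.66 [ 0.6277  0.025  -0.0008]
side small_beaker 0.65 [ 0.4119 -0.12    0.0025]
side pipette_bulb 0.84 [ 0.7085 -0.2697  0.0018]
side pipette_bulb 0.63 [ 0.6103  0.1749 -0.0023]
1.1 [[-0.929  0.369  0.   ]
 [ 0.369  0.929  0.   ]
 [-0.     0.    -1.   ]] 0.0187
```

View pics/s1.png

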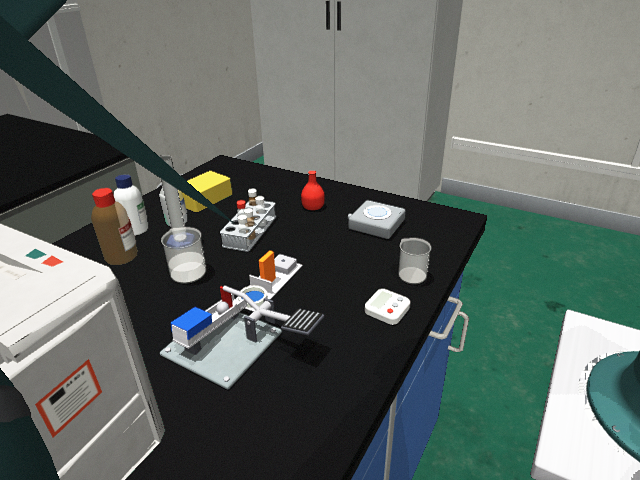

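View pics/d1.png

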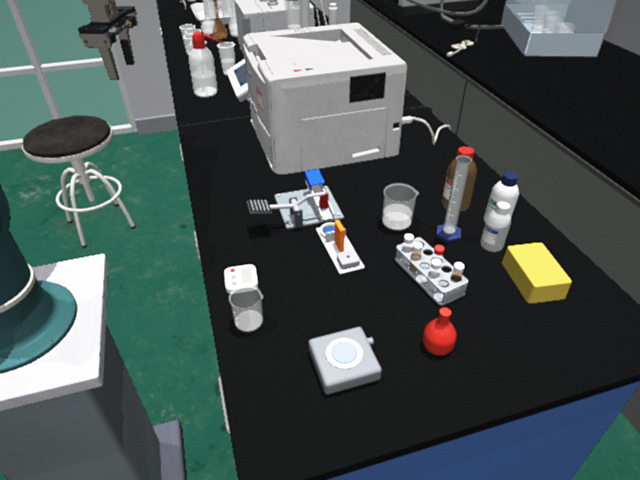

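```bash
python3 - <<'E'
from h import *
for cam in ['scene','side']:
    c=vision.camera(cam);P=cloud(c);hsv=cv2.cvtColor(c['pixels'],cv2.COLOR_RGB2HSV)
    near=(abs(P[...,0]-.63)<.1)&(abs(P[...,1]-.025)<.1)
    m=near&(hsv[...,0]>3)&(hsv[...,0]<22)&(hsv[...,1]>140)&(P[...,2]>.03)
    p=P[m];top=p[p[:,2]>.058];print(cam,'fin',m.sum(),p.mean(0).round(4),top.mean(0).round(4))
    box=cv2.minAreaRect((top[:,:2]*1000).astype('f4'));print(box)
    m=(abs(P[...,0]-.63)<.12)&(P[...,1]<.12)&(P[...,1]>-.1)&(P[...,2]>.0025)&(P[...,2]<.075)
    print('tray',cv2.minAreaRect((P[m][:,:2]*1000).astype('f4')))
    for n in['pedal_pad']:
        R=vision.regions_of(cam,n)[0]['pixels'];q=P[R&(P[...,2]>.05)];print(n,q.mean(0).round(4),cv2.minAreaRect((q[:,:2]*1000).astype('f4')),q[:,2].max())
    m=(abs(P[...,2]-.034)<.004)&(abs(P[...,0]-.54)<.08)&(abs(P[...,1]+.257)<.08)
    print('reader',cv2.minAreaRect((P[m][:,:2]*1000).astype('f4')))
E
```

```text
scene fin 243 [0.6244 0.03   0.0479] [0.6253 0.0281 0.0608]
((626.9902954101562, 26.682857513427734), (10.858214378356934, 35.364227294921875), 6.802128791809082)
tray ((643.5490112304688, 10.110092163085938), (219.48658752441406, 212.73146057128906), 89.9226303100586)
pedal_pad [0.5188 0.1437 0.066 ] ((366.88189697265625, 307.9112854003906), (138.9998321533203, 626.5001220703125), 45.34639358520508) 0.5360020908205605
reader ((539.7579345703125, -255.71771240234375), (93.09528350830078, 94.07246398925781), 0.5470101833343506)
side fin 137 [0.6261 0.0162 0.0505] [0.6271 0.0184 0.0621]
((627.8968505859375, 21.842567443847656), (9.798787117004395, 38.47038650512695), 0.42053496837615967)
tray ((631.5521850585938, 10.603775024414062), (218.2943878173828, 239.22482299804688), 89.28836059570312)
pedal_pad [0.5281 0.1273 0.0658] ((420.9236755371094, -263.86749267578125), (889.843017578125, 173.0966339111328), 72.51485443115234) 0.6807121168632873
reader ((541.3860473632812, -261.4552307128906), (94.74720001220703, 95.38316345214844), 0.8787194490432739)
```

The fixed camera shows pedal pad (305,318), fin (267,265), reader (377,216), and beaker, timer and bulb clear of these. Tray yaw is roughly 0. I'll check for tall obstacles next, then move.

```bash
cat >> h.py <<'E'
def tomove(pos=None,rotv_world=None,s=None):
    s=s or sensors.sense();R=np.array(s['orientation'])
    if pos is not None: print('shift',np.round(R.T@(np.array(pos)-np.array(s['tcp_pos']))/.8,4))
    yaw=np.degrees(np.arctan2(R[1,1],R[0,1]));print('yaw of tool y',yaw.round(2))
E
python3 - <<'E'
from h import *
H=np.zeros((16,18))
for cam in ['scene','side']:
    c=vision.camera(cam);P=cloud(c).reshape(-1,3)
    ok=(c['range_z'].ravel()>0)
    for p in P[ok]:
        i=int((p[0]-.15)//.05);j=int((p[1]+.4)//.05)
        if 0<=i<16 and 0<=j<18 and p[2]<.45: H[i,j]=max(H[i,j],p[2])
print('cols y',[round(-.4+.05*j,2) for j in range(18)])
for i in range(16): print(round(.15+.05*i,2),(H[i]*1000).astype(int))
tomove([.484,.136,.16])
E
```

```text
cols y [-0.4, -0.35, -0.3, -0.25, -0.2, -0.15, -0.1, -0.05, 0.0, 0.05, 0.1, 0.15, 0.2, 0.25, 0.3, 0.35, 0.4, 0.45]
0.15 [0 0 0 0 0 0 0 0 0 0 0 0 0 0 0 0 0 0]
0.2 [0 0 0 0 0 0 0 0 0 0 0 0 0 0 0 0 0 0]
0.25 [0 0 0 0 0 0 0 0 0 0 0 0 0 0 0 0 0 0]
0.3 [3 2 2 4 2 3 2 3 3 2 3 2 3 2 3 2 1 2]
0.35 [ 4  3  3  3  3 69 69 20 20  4  3  3  3  3  3  3  3  2]
0.4 [ 3  3  4  3 69 70 69 21 20  3  4  3  3  3  3  4  3  3]
0.45 [ 3 35 34 34  3  3  3  2  3  3 72 71  5  3  3  3  3  4]
0.5 [ 4 34 38 38  3  3  4  3  3  2 64 64 14  8  3  3  3  3]
0.55 [  4  36  38  38   3   3   4   3   4   6  73  54  13   9 256 258 258 258]
0.6 [  4   3   3   4   3   4   7  23  66  29  74  66  70   9 257 261 261 258]
0.65 [  4   5  87  49   3   4   4  18  15  12  14  12  13   7 256 262 260 254]
0.7 [  5   4  90  52  37  40  72  68  84  84   4   4   3   4 256 257 244 244]
0.75 [  4   4   4   3  72  73  71  39  84  84  83   4   3   4 256 259 234 235]
0.8 [  4   5   4   5  71  39   5  13  83  84   2   2   4   3 256 258 259 258]
0.85 [  4   4   4   4   4   3   3 192 191   3   3   3   4   2 255 258 259 258]
0.9 [  4   4   3  49  49  48 108  85   3 148 147   4   4   3 244 103   1   0]
shift [-0.4996 -0.4313  0.027 ]
yaw of tool y 68.35
```

step_arm(moves=[-0.5,-0.431,0.025,0,0,0.19,0,-0.5,-0.431,0.025,0,0,0.19,0,-0.5,-0.431,0.025,0,0,0.19,0,-0.5,-0.431,0.025,0,0,0.19,0,-0.5,-0.431,0.025,0,0,0.19,0,-0.5,-0.431,0.025,0,0,0.19,0,-0.5,-0.431,0.025,0,0,0.19,0,-0.5,-0.431,0.025,0,0,0.19,0])

```text
clock: 2.07
tcp_pos: [0.3947, 0.3072, 0.1693]
orientation: [[-0.186, 0.983, 0.0], [0.983, 0.186, 0.001], [0.001, 0.001, -1.0]]
force: [1.2, 0.6, -0.3]
gripper_width: 0.0407
gripper_force: 0.0
```

```bash
python3 - <<'E'
from h import *
s=sensors.sense();print(s['clock'],s['tcp_pos'],s['force'],s['gripper_width']);tomove([.484,.136,.16])
E
```

```text
2.0667 [0.39470351 0.3071724  0.16927092] [ 1.20546299  0.6331149  -0.29396551] 0.04072005717260244
shift [-0.231   0.0699  0.0115]
yaw of tool y 10.71
```

step_arm(moves=[-0.231,0.07,0.0115,0,0,0.03,0,-0.231,0.07,0.0115,0,0,0.03,0,-0.231,0.07,0.0115,0,0,0.03,0,-0.231,0.07,0.0115,0,0,0.03,0,-0.231,0.07,0.0115,0,0,0.03,0,-0.231,0.07,0.0115,0,0,0.03,0,-0.231,0.07,0.0115,0,0,0.03,0,-0.231,0.07,0.0115,0,0,0.03,0])

```text
clock: 2.73
tcp_pos: [0.4841, 0.1392, 0.1598]
orientation: [[-0.005, 1.0, -0.0], [1.0, 0.005, 0.001], [0.001, -0.0, -1.0]]
force: [-0.7, -0.3, -1.0]
gripper_width: 0.0008
gripper_force: 0.0
```

```bash
python3 - <<'E'
from h import *
s,c=look('wrist',['dispenser','pedal_pad','tray','tray_grip','pocket','ball_center'],'w1.png')
print(s['clock'],s['tcp_pos'],s['force'],s['gripper_width']);tomove([.484,.136,.08])
E
```

```text
wrist dispenser 0.61 [0.6084 0.1758 0.0015]
wrist dispenser 0.46 [0.6265 0.1471 0.037 ]
wrist pedal_pad 0.93 [0.4832 0.1396 0.0643]
wrist tray 0.72 [0.6281 0.0254 0.0339]
wrist tray 0.57 [6.255e-01 2.410e-02 5.000e-04]
wrist tray_grip 0.76 [0.6286 0.0275 0.0414]
wrist pocket 0.59 [0.6256 0.0748 0.0037]
wrist ball_center 0.8 [0.6293 0.1493 0.04  ]
2.7333 [0.4840921  0.13924269 0.15979064] [-0.72767668 -0.2840428  -0.97875873] 0.0007594778935927249
shift [-0.0038 -0.0002  0.0997]
yaw of tool y 0.34
```

View pics/w1.png

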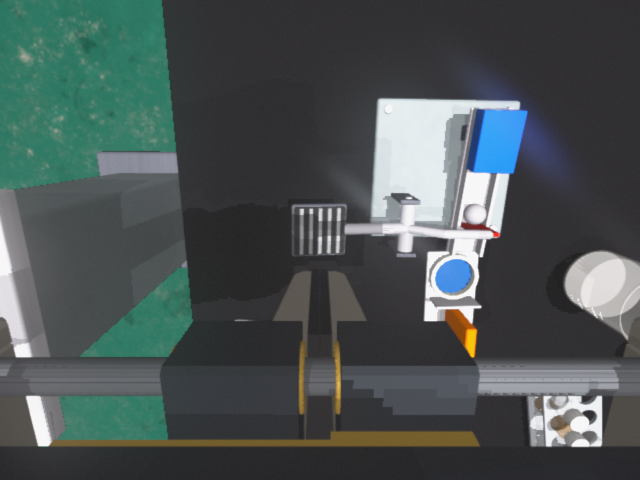

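Wrist view: pad (320,230), directly ahead of the fingers. Ball is at (475,213), pocket (453,275), fin (461,333). The detections agree, so I'll press.

step_arm(moves=[0,0,0.05,0,0,0,0,0,0,0.1,0,0,0,0,0,0,0.11,0,0,0,0,0,0,0.12,0,0,0,0,0,0,0.13,0,0,0,0,0,0,0.14,0,0,0,0,0,0,0.148,0,0,0,0,0,0,0.155,0,0,0,0])

```text
clock: 3.75
tcp_pos: [0.4852, 0.1386, 0.0361]
orientation: [[-0.004, 1.0, 0.002], [1.0, 0.004, 0.001], [0.001, 0.002, -1.0]]
force: [-0.2, -0.3, -0.3]
gripper_width: 0.0006
gripper_force: 0.0
```

```bash
python3 - <<'E'
from h import *
s,c=look('wrist',['pedal_pad','ball_center'],'w2.png')
s,c=look('side',['pedal_pad','ball_center','pocket'])
a=cv2.resize(c['pixels'][150:270,220:380],(800,600))
cv2.imwrite('pics/d2.png',a[:,:,::-1]);print(s['force'],s['tcp_pos'])
E
```

```text
wrist ball_center 0.61 [0.63   0.1474 0.0376]
wrist ball_center 0.34 [0.621  0.0766 0.006 ]
side pedal_pad 0.58 [0.4848 0.134  0.0669]
side pocket 0.56 [0.6243 0.0751 0.0011]
side pocket 0.17 [0.6119 0.1763 0.001 ]
[ 0.42645236 -0.28928867 -0.16584083] [0.48455672 0.138301   0.03589106]
```

View pics/d2.png

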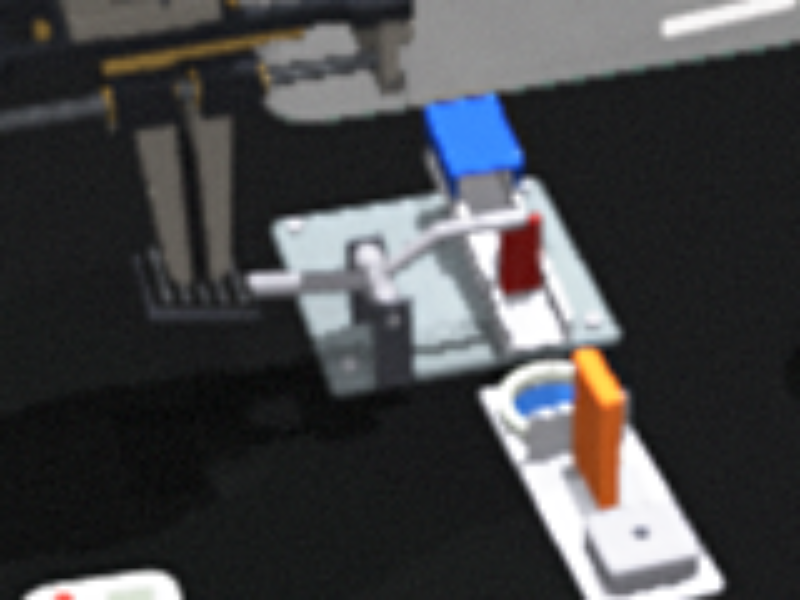

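View pics/w2.png

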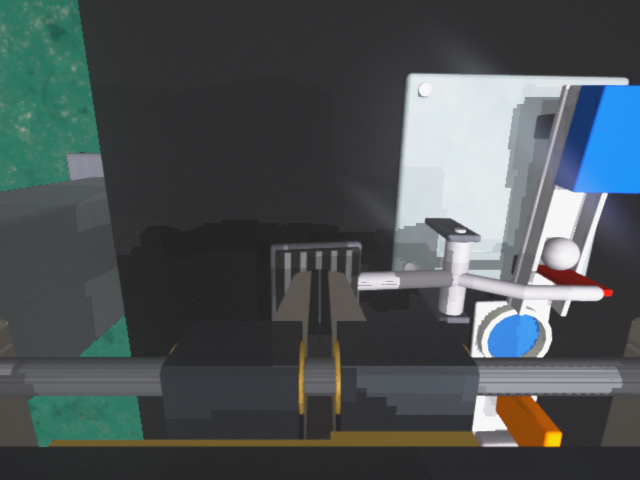

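```bash
python3 - <<'E'
from h import *
s=sensors.sense();c=vision.camera('side');K=np.array(c['mtx']);P=cloud(c)
def pr(X):
    x=K@(np.array(c['R'])@np.array(X)+np.array(c['t']));return (x[:2]/x[2]).round(1)
print('tcp proj',pr(s['tcp_pos']),'pad',pr([.484,.138,.066]),pr([.484,.138,.031]),'depth tip',s['tcp_pos'])
for u,v in[(255,203),(257,206),(264,205),(265,200),(250,208),(262,208),(270,208),(280,207)]:print(u,v,P[v,u].round(3))
w=vision.camera('wrist');z=w['range_z'];print(w['mount'].round(3));Kw=np.array(w['mtx'])
for v,u in[(255,290),(255,320),(248,320),(260,350),(300,280),(310,355),(280,320),(282,380)]:
    q=z[v,u];p=[(u-Kw[0,2])/Kw[0,0]*q,(v-Kw[1,2])/Kw[1,1]*q,q];print(v,u,world('wrist',p,w,s).round(3))
E
```

```text
tcp proj [260.1 215.3] pad [258.5 204.4] [259.9 217.4] depth tip [0.48486297 0.13842976 0.0362495 ]
255 203 [0.476 0.127 0.079]
257 206 [0.479 0.129 0.069]
264 205 [0.495 0.133 0.065]
265 200 [0.497 0.128 0.082]
250 208 [0.464 0.127 0.069]
262 208 [0.489 0.125 0.064]
270 208 [0.506 0.124 0.062]
280 207 [0.529 0.132 0.054]
[[-0.    -0.966 -0.26   0.074]
 [ 1.    -0.     0.001 -0.   ]
 [-0.001 -0.26   0.966 -0.203]
 [ 0.     0.     0.     1.   ]]
255 290 [0.47  0.157 0.07 ]
255 320 [0.485 0.156 0.066]
248 320 [0.485 0.159 0.064]
260 350 [0.501 0.152 0.064]
300 280 [0.464 0.132 0.069]
310 355 [0.498 0.15  0.116]
280 320 [0.485 0.149 0.084]
282 380 [0.518 0.138 0.058]
```

```bash
python3 - <<'E'
from h import *
s=sensors.sense();w=vision.camera('wrist');z=w['range_z'];Kw=np.array(w['mtx']);print(Kw.round(1).tolist(),s['tau'].round(1) if hasattr(s['tau'],'round') else s['tau'])
for v in range(240,312,6):
    o=[]
    for u in(285,295,305,312,319,326,335,345):
        q=z[v,u];p=[(u-Kw[0,2])/Kw[0,0]*q,(v-Kw[1,2])/Kw[1,1]*q,q];X=world('wrist',p,w,s)*1000;o.append('%d,%d,%d'%tuple(X))
    print(v,o)
im=cv2.resize(w['pixels'][200:320,240:400],(800,600),interpolation=cv2.INTER_CUBIC);cv2.imwrite('pics/w3.png',np.clip(im[:,:,::-1].astype(float)*1.6,0,255))
E
```

```text
[[356.9, 0.0, 319.3], [0.0, 356.9, 236.4], [0.0, 0.0, 1.0]] [  0.  -41.1   3.8 -16.3  -0.    0.   -0. ]
240 ['460,144,0', '467,145,0', '474,145,0', '479,144,0', '484,144,-1', '489,144,0', '495,145,0', '502,144,0']
246 ['467,160,67', '472,160,66', '477,159,64', '480,159,64', '484,159,63', '487,159,62', '492,159,62', '497,158,60']
252 ['467,158,69', '472,157,68', '477,158,68', '480,157,67', '484,157,66', '487,156,65', '492,156,63', '497,156,62']
258 ['467,155,69', '472,155,69', '477,154,67', '480,154,66', '484,154,66', '487,153,65', '492,153,64', '497,153,63']
264 ['467,151,69', '472,151,69', '477,151,68', '480,151,66', '484,151,66', '487,150,65', '492,150,65', '497,149,62']
270 ['467,148,70', '472,148,68', '477,148,67', '480,149,70', '484,149,70', '487,149,70', '492,147,65', '497,146,62']
276 ['467,145,69', '472,148,76', '477,148,77', '480,149,78', '484,149,78', '487,149,78', '492,148,76', '497,148,75']
282 ['467,142,69', '473,148,84', '477,148,85', '481,149,86', '484,148,85', '487,149,86', '491,149,85', '496,148,84']
288 ['466,139,69', '473,148,92', '478,148,92', '481,149,93', '484,149,93', '487,149,93', '491,148,92', '495,148,91']
294 ['469,148,98', '474,149,99', '478,149,99', '481,148,99', '484,148,98', '487,148,98', '491,148,97', '495,149,100']
300 ['470,149,105', '474,149,105', '478,148,104', '481,148,104', '484,146,99', '487,149,105', '490,149,105', '494,148,104']
306 ['471,149,111', '474,149,111', '478,148,110', '481,148,109', '484,144,101', '487,149,111', '490,149,111', '494,149,111'][ WARN:0@1.228] global loadsave.cpp:1063 imwrite_ Unsupported depth image for selected encoder is fallbacked to CV_8U.
```

View pics/w3.png

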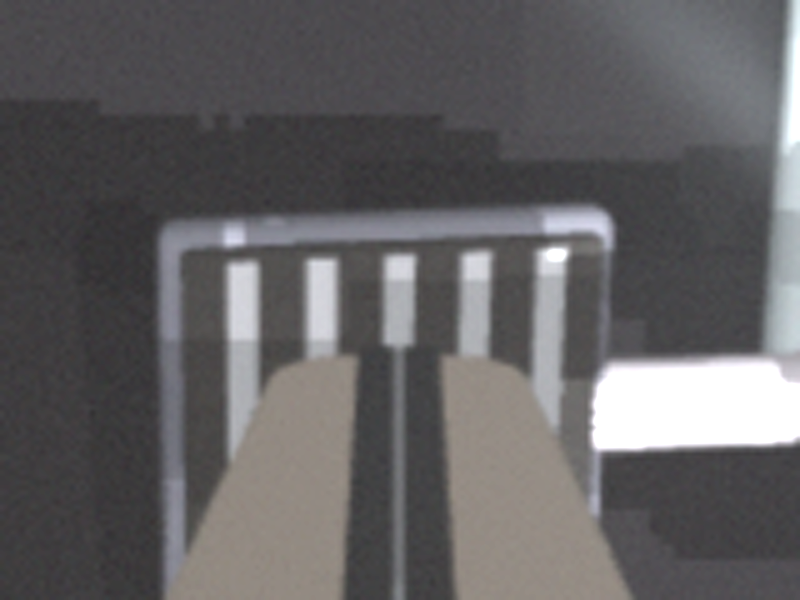

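Wrist crop: the fingertips end at about row 270 with the pad still level below. Depth puts the visible tip at z≈0.070 while the TCP reads 0.036, so the real fingers seem about 34 mm shorter than the TCP says. I'll go on down slowly and watch the force.

step_arm(moves=[0,0,0.004,0,0,0,0,0,0,0.007,0,0,0,0,0,0,0.01,0,0,0,0,0,0,0.012,0,0,0,0,0,0,0.014,0,0,0,0,0,0,0.016,0,0,0,0,0,0,0.018,0,0,0,0,0,0,0.018,0,0,0,0])

```text
clock: 4.92
tcp_pos: [0.4842, 0.1383, 0.0211]
orientation: [[-0.004, 1.0, -0.001], [1.0, 0.004, -0.0], [-0.0, -0.001, -1.0]]
force: [-1.9, -0.2, 3.9]
gripper_width: 0.0003
gripper_force: 1.5
```

```bash
python3 - <<'E'
from h import *
s,w=look('wrist',['pedal_pad','ball_center']);z=w['range_z'];Kw=np.array(w['mtx']);print(s['clock'],s['force'],s['tcp_pos'])
for v in range(240,300,6):
    o=[]
    for u in(285,319,345):
        q=z[v,u];p=[(u-Kw[0,2])/Kw[0,0]*q,(v-Kw[1,2])/Kw[1,1]*q,q];X=world('wrist',p,w,s)*1000;o.append('%d,%d,%d'%tuple(X))
    print(v,o)
E
```

```text
wrist ball_center 0.97 [0.6302 0.1491 0.0383]
4.9167 [-1.94943843 -0.23615966  3.88564739] [0.48416137 0.13827306 0.02108431]
240 ['461,148,-1', '483,148,0', '500,148,0']
246 ['466,160,52', '483,160,51', '496,160,51']
252 ['466,157,54', '483,158,54', '496,157,53']
258 ['466,155,55', '483,154,53', '483,211,224']
264 ['466,151,54', '483,151,53', '496,151,53']
270 ['466,148,54', '483,149,56', '497,148,53']
276 ['466,145,54', '483,148,62', '496,148,61']
282 ['466,142,55', '483,149,71', '495,148,70']
288 ['466,138,54', '483,148,76', '495,148,76']
294 ['469,148,83', '483,148,82', '494,148,83']
```

Confirmed: the pad is moving (force 3.9 N) and the tip sits about 32 mm above the TCP. Before going deeper I'll check body clearance.

```bash
python3 - <<'E'
from h import *
s=sensors.sense();w=vision.camera('wrist');z=w['range_z'];Kw=np.array(w['mtx'])
for v in (310,325,335,345,354,375,400,420,440):
    o=[]
    for u in(80,200,250,400,440,560):
        q=z[v,u];p=[(u-Kw[0,2])/Kw[0,0]*q,(v-Kw[1,2])/Kw[1,1]*q,q];X=(w['mount']@np.append(p,1))[:3]*1000;o.append('%d,%d,%d'%tuple(X))
    print(v,o)
E
```

```text
310 ['-182,-374,306', '-39,-82,21', '-39,-47,21', '-39,55,21', '-24,71,-8', '-1,109,-54']
325 ['-204,-373,299', '32,-27,-128', '32,-16,-128', '31,18,-127', '31,27,-128', '-48,164,17']
335 ['-221,-376,299', '32,-26,-132', '32,-15,-133', '32,17,-133', '31,26,-132', '-50,159,8']
345 ['-236,-375,293', '32,-25,-136', '32,-14,-137', '31,16,-135', '32,24,-137', '-58,161,8']
354 ['-251,-377,292', '32,-24,-140', '32,-14,-140', '32,15,-140', '32,23,-140', '-65,162,8']
375 ['25,-51,-137', '31,-22,-145', '30,-13,-144', '31,14,-145', '31,22,-145', '25,50,-137']
400 ['-776,-810,822', '25,-23,-145', '25,-13,-144', '25,15,-145', '24,23,-143', '-89,156,-6']
420 ['-856,-824,821', '21,-23,-145', '21,-13,-145', '21,15,-146', '20,23,-145', '-130,181,21']
440 ['17,-46,-146', '17,-23,-146', '18,-13,-147', '18,15,-147', '18,22,-147', '-96,141,-31']
```

The body starts about 125 mm behind the reported TCP, so the whole gripper is shifted about 32 mm and clearance is fine. Continuing the press.

step_arm(moves=[0,0,0.005,0,0,0,0,0,0,0.01,0,0,0,0,0,0,0.015,0,0,0,0,0,0,0.02,0,0,0,0,0,0,0.024,0,0,0,0,0,0,0.027,0,0,0,0,0,0,0.029,0,0,0,0,0,0,0.029,0,0,0,0])

```text
clock: 5.78
tcp_pos: [0.4858, 0.1385, 0.0001]
orientation: [[-0.004, 1.0, 0.002], [1.0, 0.004, 0.001], [0.001, 0.002, -1.0]]
force: [-7.2, -2.5, 29.2]
gripper_width: 0.0005
gripper_force: 14.6
```

```bash
python3 - <<'E'
from h import *
s,w=look('wrist',['ball_center','pocket']);z=w['range_z'];Kw=np.array(w['mtx']);print(s['clock'],s['force'],s['tcp_pos'])
for v in range(246,276,6):
    o=[]
    for u in(285,319,345,370):
        q=z[v,u];p=[(u-Kw[0,2])/Kw[0,0]*q,(v-Kw[1,2])/Kw[1,1]*q,q];X=world('wrist',p,w,s)*1000;o.append('%d,%d,%d'%tuple(X))
    print(v,o)
E
```

```text
wrist ball_center 0.48 [0.6235 0.0685 0.0187]
wrist pocket 0.63 [0.6236 0.0775 0.0047]
5.7833 [-7.22899537 -2.53995582 29.21502843] [4.85840010e-01 1.38458903e-01 6.23728978e-05]
246 ['467,159,27', '485,160,29', '498,160,29', '515,151,0']
252 ['467,156,27', '485,157,31', '498,158,34', '515,147,0']
258 ['467,153,27', '485,154,32', '498,155,35', '516,144,0']
264 ['467,149,26', '485,151,32', '498,152,35', '516,139,-1']
270 ['467,146,27', '485,149,34', '498,149,35', '516,136,0']
```

At the stop (29 N) and the ball is already moving. Hold with a slight ease.

step_arm(moves=[0,0,-0.001,0,0,0,0,0,0,-0.001,0,0,0,0,0,0,-0.001,0,0,0,0,0,0,-0.001,0,0,0,0,0,0,-0.001,0,0,0,0,0,0,-0.001,0,0,0,0,0,0,-0.001,0,0,0,0,0,0,-0.001,0,0,0,0])

```text
clock: 6.6
tcp_pos: [0.4858, 0.1384, 0.0005]
orientation: [[-0.004, 1.0, 0.002], [1.0, 0.004, 0.001], [0.001, 0.002, -1.0]]
force: [-5.2, -1.3, 20.7]
gripper_width: 0.0002
gripper_force: 10.9
```

```bash
python3 - <<'E'
from h import *
for k in 'wrist','side','scene':
    s,w=look(k,['ball_center','pocket','tray_grip','tray'])
print(s['clock'],s['force'],s['tcp_pos'])
E
```

```text
wrist ball_center 0.59 [0.6261 0.0649 0.0167]
wrist pocket 0.57 [0.6238 0.0756 0.0075]
wrist tray 0.98 [0.6262 0.0222 0.001 ]
side pocket 0.71 [0.6315 0.0739 0.0027]
side pocket 0.36 [0.4813 0.1343 0.0297]
side tray_grip 0.82 [0.628  0.0223 0.0432]
side tray 0.98 [0.6268 0.0245 0.0013]
side tray 0.51 [ 0.4121 -0.1201  0.0056]
scene ball_center 0.52 [0.4759 0.1367 0.0285]
scene ball_center 0.4 [0.6274 0.0631 0.0156]
scene pocket 0.86 [0.6282 0.0718 0.0036]
scene tray_grip 0.97 [0.631  0.0262 0.0427]
scene tray 0.85 [ 0.6291  0.0262 -0.0011]
7.1 [-5.80127533 -1.40750333 21.08024972] [4.85741974e-01 1.38447380e-01 4.19451151e-04]
```

Ball is in the pocket: ball (0.626, 0.064, 0.016), pocket (0.627, 0.074). Up and over to the fin.

step_arm(moves=[0,0,-0.04,0,0,0,0,0,0,-0.085,0,0,0,0,0,0,-0.125,0,0,0,0,-0.035,0.045,-0.13,0,0,0,0.5,-0.07,0.09,-0.13,0,0,0,0.5,-0.105,0.135,-0.13,0,0,0,0.5,-0.142,0.178,-0.13,0,0,0,0.5,-0.142,0.178,-0.13,0,0,0,0.5])

```text
clock: 8.02
tcp_pos: [0.6319, 0.0195, 0.1029]
orientation: [[0.0, 1.0, 0.005], [1.0, -0.0, -0.004], [-0.004, 0.005, -1.0]]
force: [-0.2, -0.5, -0.6]
gripper_width: 0.0317
gripper_force: 0.0
```

```bash
python3 - <<'E'
from h import *
s,w=look('wrist',['ball_center','pocket','tray_grip','tray'],'w4.png')
print(s['clock'],s['force'],s['tcp_pos'],s['gripper_width'])
z=w['range_z'];K=np.array(w['mtx']);v,u=np.mgrid[:480,:640]
P=np.stack([(u-K[0,2])/K[0,0]*z,(v-K[1,2])/K[1,1]*z,z,np.ones_like(z)],-1)@np.array(w['mount']).T
P=P[...,:3]@np.array(s['orientation']).T+np.array(s['tcp_pos'])
hsv=cv2.cvtColor(w['pixels'],cv2.COLOR_RGB2HSV)
m=(hsv[...,0]>3)&(hsv[...,0]<22)&(hsv[...,1]>140)&(abs(P[...,2]-.063)<.006)&(abs(P[...,0]-.628)<.05)&(abs(P[...,1]-.024)<.05)
if m.sum()>20: print('fin top',m.sum(),cv2.minAreaRect((P[m][:,:2]*1000).astype('f4')))
for cam in('scene','side'):
    c=vision.camera(cam);Q=cloud(c);h=cv2.cvtColor(c['pixels'],cv2.COLOR_RGB2HSV)
    b=(h[...,0]>100)&(h[...,0]<125)&(h[...,1]>120)&(Q[...,2]<.012)&(abs(Q[...,0]-.628)<.05)&(abs(Q[...,1]-.074)<.03)
    print(cam,b.sum(),Q[b].mean(0))
tomove([.628,.0245,-.007])
E
```

```text
wrist ball_center 0.8 [0.6241 0.064  0.0168]
wrist pocket 0.87 [0.6245 0.0768 0.0058]
wrist pocket 0.23 [0.6085 0.1764 0.0019]
wrist tray_grip 0.67 [0.6258 0.026  0.0366]
wrist tray 0.83 [0.6252 0.0253 0.0039]
8.0167 [-0.15610193 -0.45551285 -0.55403909] [0.63192309 0.01951782 0.10286995] 0.03171841693026781
fin top 560 ((627.5780029296875, 25.679237365722656), (9.258390426635742, 35.62057876586914), 1.5185959339141846)
scene 81 [0.62581018 0.06947029 0.00383725]
side 28 [0.61943734 0.08502133 0.00546869]
shift [-0.0033  0.002   0.1371]
yaw of tool y 0.37
```

View pics/w4.png

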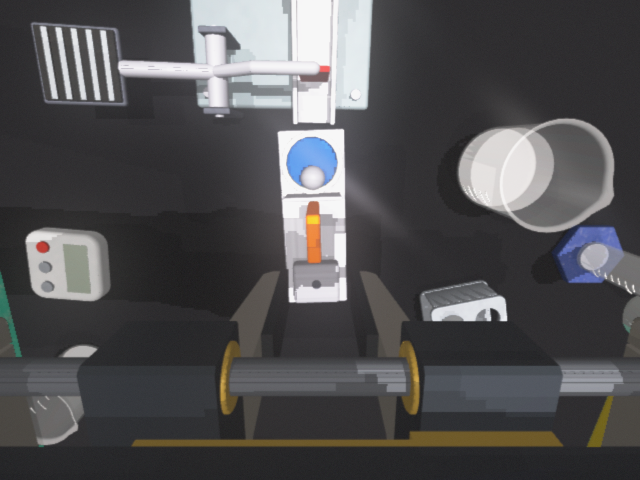

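Wrist view: ball in the pocket (313,177), fin (314,232) between the fingers, everything clear. Fin is at (0.6276, 0.0257), yaw about 1.5°. Descend.

step_arm(moves=[-0.0018,0.0015,0.01,0,0,-0.003,0.5,-0.0018,0.0015,0.04,0,0,-0.003,0.5,-0.0018,0.0015,0.075,0,0,-0.003,0.5,-0.0018,0.0015,0.1,0,0,-0.003,0.5,-0.0018,0.0015,0.12,0,0,-0.003,0.5,-0.0018,0.0015,0.132,0,0,-0.003,0.5,-0.0018,0.0015,0.137,0,0,-0.003,0.5,-0.0018,0.0015,0.137,0,0,-0.003,0.5])

```text
clock: 9.03
tcp_pos: [0.6279, 0.0242, -0.0074]
orientation: [[-0.024, 1.0, -0.001], [1.0, 0.024, -0.0], [-0.0, -0.001, -1.0]]
force: [-0.8, -1.1, 0.0]
gripper_width: 0.0458
gripper_force: 0.0
```

```bash
python3 - <<'E'
from h import *
s,w=look('wrist',['ball_center','pocket','tray_grip'],'w5.png')
print(s['clock'],s['force'],s['tcp_pos'],s['gripper_width'])
look('side',['ball_center','pocket','tray_grip','tray'])
E
```

```text
wrist ball_center 0.94 [0.6281 0.063  0.0171]
wrist pocket 0.97 [0.6274 0.0744 0.0072]
wrist tray_grip 0.81 [0.6281 0.0284 0.0384]
9.0333 [-0.84096281 -1.06530571  0.02138159] [ 0.62792302  0.02420098 -0.00739036] 0.045832844533340314
side pocket 0.66 [0.6237 0.0727 0.0026]
side tray_grip 0.65 [0.6287 0.0252 0.0429]
side tray 0.55 [0.6268 0.0251 0.0009]
```

View pics/w5.png

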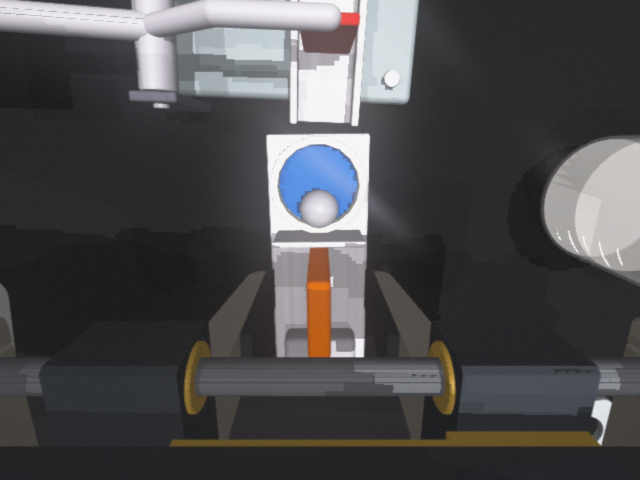

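The fin (318,320) is centred between the fingers; ball is at (319,208) in the pocket. Close.

step_arm(moves=[0,0,0,0,0,0,0.2,0,0,0,0,0,0,0.15,0,0,0,0,0,0,0,0,0,0,0,0,0,0,0,0,0,0,0,0,0,0,0,0,0,0,0,0,0,0,0,0,0,0,0,0,0,0,0,0,0,0], squeeze=35)

```text
clock: 10.15
tcp_pos: [0.6284, 0.0239, -0.0067]
orientation: [[-0.023, 1.0, -0.0], [1.0, 0.023, 0.0], [0.0, -0.0, -1.0]]
force: [-1.1, 0.3, 0.2]
gripper_width: 0.0095
gripper_force: 35.0
```

Gripped (9.5 mm, 35 N). Lift gently straight up.

step_arm(moves=[0,0,-0.003,0,0,0,0,0,0,-0.01,0,0,0,0,0,0,-0.019,0,0,0,0,0,0,-0.029,0,0,0,0,0,0,-0.039,0,0,0,0,0,0,-0.047,0,0,0,0,0,0,-0.05,0,0,0,0,0,0,-0.05,0,0,0,0])

```text
clock: 10.82
tcp_pos: [0.6293, 0.024, 0.0346]
orientation: [[-0.023, 1.0, 0.002], [1.0, 0.023, 0.0], [0.0, 0.002, -1.0]]
force: [-0.3, 0.1, -2.0]
gripper_width: 0.0101
gripper_force: 35.0
```

```bash
python3 - <<'E'
from h import *
s,w=look('wrist',['ball_center','pocket','tray_grip'])
print(s['clock'],s['force'],s['ft_torque'],s['tcp_pos'],s['gripper_width'])
look('side',['ball_center','pocket','tray_grip','tray'])
E
```

```text
wrist ball_center 0.86 [0.629  0.0629 0.056 ]
wrist ball_center 0.28 [0.6305 0.0249 0.0802]
wrist pocket 0.92 [0.6281 0.0764 0.048 ]
wrist tray_grip 0.9 [0.6295 0.0278 0.0791]
10.8167 [-0.33262513  0.13358632 -2.00208323] [-0.05979043  0.05483837 -0.0436789 ] [0.62929793 0.02401552 0.03456726] 0.010060116018322952
side pocket 0.56 [0.6296 0.0726 0.0389]
side tray_grip 0.82 [0.6309 0.0222 0.0835]
side tray 0.6 [0.6277 0.0272 0.0402]
```

step_arm(moves=[0,0,-0.005,0,0,0,0,0,0,-0.018,0,0,0,0,0,0,-0.036,0,0,0,0,0,0,-0.056,0,0,0,0,0,0,-0.078,0,0,0,0,0,0,-0.098,0,0,0,0,0,0,-0.11,0,0,0,0,0,0,-0.113,0,0,0,0])

```text
clock: 11.93
tcp_pos: [0.6303, 0.0239, 0.1271]
orientation: [[-0.023, 1.0, 0.005], [1.0, 0.023, 0.001], [0.001, 0.005, -1.0]]
force: [-0.1, -0.6, -2.3]
gripper_width: 0.0099
gripper_force: 35.0
```

```bash
python3 - <<'E'
from h import *
s,w=look('wrist',['ball_center','pocket','tray_grip'])
look('side',['lens','reader','pocket','tray']);look('scene',['lens','pocket'])
s=sensors.sense();print(s['clock'],s['force'],s['tcp_pos'],s['gripper_width'])
E
```

```text
wrist ball_center 0.56 [0.6301 0.0626 0.1497]
wrist pocket 0.66 [0.6271 0.0743 0.1403]
wrist tray_grip 0.97 [0.6316 0.0266 0.174 ]
side lens 0.85 [ 0.5424 -0.2608  0.0376]Traceback (most recent call last):
  File "<stdin>", line 3, in <module>
  File "h.py", line 12, in look
    for d in vision.landmark_of(cam,n)[:2]:
             ~~~~~~~~~~~~~~~~~~^^^^^^^
ValueError: it knows: ball_center, dispenser, lens, pedal_pad, pipette_bulb, pocket, small_beaker, timer, tray, tray_grip
```

step_arm(moves=[-0.002,-0.0006,0,0,0,0,0,-0.008,-0.0024,0,0,0,0,0,-0.018,-0.005,0,0,0,0,0,-0.031,-0.009,0,0,0,0,0,-0.046,-0.013,0,0,0,0,0,-0.065,-0.0185,0,0,0,0,0,-0.085,-0.0245,0,0,0,0,0,-0.107,-0.0305,0,0,0,0,0])

```text
clock: 12.9
tcp_pos: [0.6055, -0.0642, 0.1239]
orientation: [[-0.023, 1.0, 0.0], [1.0, 0.023, -0.0], [-0.0, 0.0, -1.0]]
force: [0.1, -0.1, -2.8]
gripper_width: 0.01
gripper_force: 35.0
```

step_arm(moves=[-0.024,-0.007,0,0,0,0,0,-0.048,-0.014,0,0,0,0,0,-0.074,-0.021,0,0,0,0,0,-0.1,-0.0285,0,0,0,0,0,-0.125,-0.036,0,0,0,0,0,-0.151,-0.043,0,0,0,0,0,-0.176,-0.05,0,0,0,0,0,-0.199,-0.057,0,0,0,0,0])

```text
clock: 13.57
tcp_pos: [0.5629, -0.2254, 0.124]
orientation: [[-0.021, 1.0, 0.0], [1.0, 0.021, -0.001], [-0.001, 0.0, -1.0]]
force: [0.1, 0.3, -2.4]
gripper_width: 0.0094
gripper_force: 35.0
```

step_arm(moves=[-0.022,-0.006,0,0,0,0,0,-0.043,-0.012,0,0,0,0,0,-0.061,-0.0175,0,0,0,0,0,-0.077,-0.022,0,0,0,0,0,-0.089,-0.0255,0,0,0,0,0,-0.099,-0.028,0,0,0,0,0,-0.105,-0.03,0,0,0,0,0,-0.107,-0.0305,0,0,0,0,0])

```text
clock: 14.23
tcp_pos: [0.5415, -0.3095, 0.1237]
orientation: [[-0.022, 1.0, -0.0], [1.0, 0.022, -0.0], [-0.0, -0.0, -1.0]]
force: [-0.4, 0.4, -2.0]
gripper_width: 0.0098
gripper_force: 35.0
```

```bash
python3 - <<'E'
from h import *
s,w=look('wrist',['ball_center','pocket','tray_grip'],'w6.png')
look('side',['lens','pocket','tray','ball_center']);look('scene',['lens','pocket','ball_center','tray'])
s=sensors.sense();print(s['clock'],s['force'],s['tcp_pos'],np.round(s['orientation'],3),s['gripper_width'])
E
```

```text
wrist ball_center 0.61 [ 0.5395 -0.2689  0.1451]
wrist pocket 0.88 [ 0.5401 -0.259   0.1389]
wrist tray_grip 0.93 [ 0.543  -0.3065  0.1693]
wrist tray_grip 0.43 [ 0.7042 -0.2681  0.0021]
side lens 0.69 [ 0.5404 -0.2605  0.0346]
side pocket 0.58 [ 0.5429 -0.2569  0.1321]
side tray 0.8 [ 0.5429 -0.3093  0.131 ]
side tray 0.73 [ 0.544  -0.2579  0.0333]
scene lens 0.59 [ 0.5397 -0.2581  0.0343]
scene pocket 0.83 [ 0.5412 -0.2568  0.1292]
scene ball_center 0.64 [ 0.5407 -0.2647  0.1472]
scene tray 0.76 [ 0.5446 -0.3069  0.1265]
14.9333 [ 0.13056957 -0.01106129 -2.20195904] [ 0.54191874 -0.3085612   0.12379441] [[-0.023  1.     0.   ]
 [ 1.     0.023  0.   ]
 [ 0.     0.    -1.   ]] 0.009951434500790887
```

View pics/w6.png

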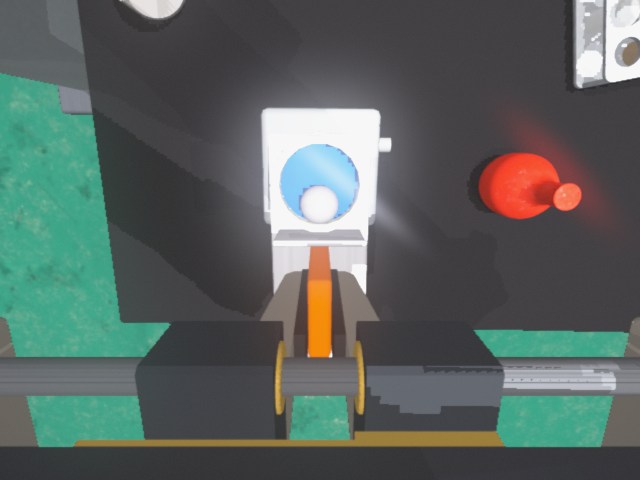

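The tray is level with the ball in the pocket (319,203) over the reader. The pocket is within about 3 mm of the lens axis and about 97 to 104 mm above it.

```bash
python3 -c "
from workcell import r
print(r.job_done())"
```

```text
the job is handed in; nothing more can be done
None
```

I handed the job in with the tray held still and level in the gripper, the ball in its pocket, and the pocket centred within about 3 mm of the lens axis and about 10 cm above the lens; the hand-in returned no verdict.

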